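Raise the camera mast to its second stop and hold it up

ROBOT

A 6-joint arm with a two-finger parallel gripper is mounted at the origin on a cart in front of the work surface, level with it; the furniture and walls round the work are solid. World frame = base frame: x ahead of the robot, y to its left, z up, the work surface at z = 0. Lengths are in m, angles in rad, forces in N, time in s.
With the tool pointing down it reaches from about 0.35 to 0.85 m from the base axis. Payload 8.1 kg.
Tool frame: the origin (TCP) lies on the mounting face of the last link; the fingertips stand 186 mm ahead of it and the grasp point (between the pads) lies 167 mm ahead of it (robot.finger_overhang is the distance from the TCP to the fingertips, in m); z points along the fingers, y is the line along which they close (so a half turn about z gives the same grasp; the last joint's range is limited). The gripper opens to 93 mm and grips with 3 to 60 N. Pads are 15 mm wide; open, the fingers measure 128 mm over their backs; the gripper's body (75 mm by 188 mm) begins 65 mm behind the grasp point.
Start: joints at [1.188, 0.13, 1.488, -0, 1.523, -0.085], TCP at [0.176, 0.574, 0.405] pointing down, gripper open.
Joint ranges: [-2.96, 2.96], [-0.89, 2.26], [0.02, 2.5], [-1.34, 4.48], [0, 2.73], [-2.66, 2.66]. Speed limits (rad/s): [2.39, 2.39, 2.79, 3.14, 3.14, 3.14].

INTERFACE

Orientations are given as a rotation vector (axis times angle).
In Python, from plant import readout, read_camera, get_calibration, job, robot gives the robot as it stands.
- The arm moves only by the shell command python3 -m handwheel 'ROWS' [FORCE]. ROWS is JSON, a list of rows, each a list of 5 numbers: the shift along the world's x, y, z in cm, then the turn about the world's z in rad, then the closure, from 0 (fully open) to 1 (shut). In form: [[tx, ty, tz, spin, gripper], ...]. A call has 1 to 10 rows; each row shifts and turns the commanded pose from where the row before left it; what a row does not reach is not made up. A row lasts 1/8 s, in which the tool goes at most 62.5 mm and 10.7 degrees, less where a joint would pass 70% of its speed; a pose out of reach is approached as far as the arm can. A call is refused whole if a number of a shift passes 6.25 or a number of a turn 0.188, either way. A call with a gripper value outside its range is refused whole. The fingers move at their own pace and stop on an object; FORCE is the grip in N (left out, the last holds). Time passes only in rows, so rows that do not move let the fingers close. It gives the time, the measured TCP pose, the force, the opening and the grip force at its end, in the units of the state.
- readout.read_state(): the state, without advancing time (a new reading comes with each control period).
- read_camera(name): name is "scene" or "top" or "wrist"; returns the picture (384x512x3 uint8, red, green, blue); there is no depth.
- get_calibration(name): a dict with "fovy" (degrees; the focal length in pixels is half the picture's height over the tangent of half this angle, whatever the lens; pixels are square), "cx", "cy" (the principal point, pixels), "dist_coeffs" ([k1, k2, p1, p2, k3] as OpenCV has them; the pictures are not rectified), "pose" (4x4, takes a point from camera to world coordinates). Camera axes: x right, y down, z forward; pixel columns grow to the right and rows downward; lengths in m; the calibration is good to about 2 mm. A picture is of the moment at which its call begins: read the wrist's pose just before it. get_calibration takes no time and is no camera call; for the wrist camera it gives the pose at the moment of the call.
- job.close_job(): hands the job in; it is judged then, once.
The state is a dict: "t": time; "q": joint angles; "dq": joint speeds; "joint_torque": joint torques, N m; "tool_pos": TCP position; "orientation": TCP orientation; "force": force on the tool from outside, world axes, zero at the start; "wrist_torque": the same for the moment, N m; "opening": finger opening in m; "gripper_force": force on a finger pad.
Only numpy, scipy, OpenCV 4.12 (cv2) and the standard library are available. Lean on these libraries where they do the work, as an engineer would, in place of code of your own. Each camera call takes 0.05 s, during which the arm holds its last target. There are 200 camera calls.

TASK

Get the little camera mast on the worktop ready for filming: take its black head so that the red button on it is squeezed in, and with the button in pull the head straight up, past the first stop, until both sections are fully out at the second stop. Keep the stand's foot standing on the worktop where it is and leave the mug, the spice jar and the honey jar alone. The sprung sections sink back if let go, so finish while still holding the head up there, at rest: do not release it.

Things in the scene. Friction and masses are not known exactly. Their poses are not given: they have to be found in the camera images.
- stand: Loose stand of the camera mast: round dark steel foot 140 mm across, 18 mm high; aluminium outer tube 38 mm across; black collar 46 mm across, top at 100 mm. 2.3 to 3 kg in all, held only by its weight: over about 20 N of upward pull lifts it. Origin: centre of the foot's underside, on the mast axis; z up. The red button is on its -x side and is squeezed along its x axis.
- grip (a point): Centre of the head, on the mast axis, 134 mm above the worktop while down; axes as the stand's. The head is a black block 34 (x) by 30 (y) by 42 mm high, from 112 to 154 mm above the worktop while down; a rubber plate and small screw on top reach 163 mm. Under it the lower section's black collar, 36 mm across, top at 110 mm. Rises with the head.
- button_face (a point): Middle of the outer face of the red push button on the head's -x side, at the same height as grip. Face 20 mm wide by 26 mm high; it stands 7 mm out of the black block (24 mm from the mast axis) and goes in 6 mm. Moves with the button.
- button (a joint): Travel of the red button, m: 0 out, 0.006 fully in (about 5 N, sprung out). While the mast is down a latch ties the head to the stand until the button is over 4 mm in. One finger on the button, the other on the head's face across from it, press it in; the jaws are then about 35 mm apart, centred on the mast axis. A grip of about 25 N presses it fully and carries the pull.
- mast_upper (a joint): Extension of the thin upper section (steel tube, with the head) out of the lower section, m: 0 down, 0.050 at its stop. It comes out first, against about 3 to 4 N. Sprung, sinks back when let go.
- mast_lower (a joint): Extension of the thicker lower section out of the outer tube, m: 0 down, 0.050 at its stop. The upper section draws it along once at its own stop (first stop, head 50 mm up), against about 8 to 10 N, up to the second stop, head 100 mm up. Sprung, sinks back when let go. Pulling on past the second stop lifts the whole stand.
- cabinet_corner (a point): Fixed: lower front right corner of the wall cabinet, which hangs over the worktop to the left of this point (+y) and behind it (+x), its underside about at this height; its door knobs stand 31 mm further forward. A white coffee machine, 0.29 m high, stands under it. When swinging round from the left keep the arm drawn in towards the base, clear of both.
- mug: Bystander: pink and white mug, 90 x 122 x 105 mm, beside the stand. Origin at the centre of its underside.
- jar: Bystander: spice jar with dark lid, 44 mm across, 96 mm high. Origin at the centre of its underside.
- honey: Bystander: clear honey jar with yellow lid, 65 mm across, 95 mm high. Origin at the centre of its underside.
There are look-alikes about, which are no part of the job. Of the things that look like the stand, the largest one is meant.

How it is judged:
On the way, in this order (a step that is already met when the one before it is completed fails the run):
1. the button is pressed in by the fingers while both sections are still down (value of joint button above 0.004 m and value of joint each of mast_upper, mast_lower below 0.006 m and contact force between the fingers and stand above 1 N), for 0.1 s.
2. the upper section is drawn out to the first stop (value of joint mast_upper above 0.045 m), for 0.05 s.
3. both sections are out at the second stop and are held there for half a second (value of joint mast_upper above 0.045 m and value of joint mast_lower above 0.042 m and contact force between the fingers and stand above 2 N), for 0.5 s.
At the end, for the whole second after the job is handed in: Fingers still hold the head (over 2 N); upper section out over 45 of 50 mm, lower over 42 of 50 mm, head over 218 mm high, at rest; foot on the worktop (raised under 6 mm, tilted under 0.06 rad, moved under 40 mm); mug, spice jar and honey jar upright within 20 mm of their places (all of step 3 and height (world z) of grip above 0.218 m and height (world z) of stand below 0.006 m and distance of stand from where it was at the start of the episode below 0.04 m and angle between stand's own z axis and vertical below 0.06 rad and velocity of joint mast_lower between -0.01 and 0.01 m/s and linear speed of stand below 0.02 m/s and angle between each of mug, jar, honey's own z axis and vertical below 0.1 rad and distance of each of mug, jar, honey from where it was at the start of the episode below 0.02 m); the arm keeps its last pose, push and grip.
It fails at once if the stand is lifted more than 12 mm off the worktop (height (world z) of stand above 0.012 m).
It fails at once if the stand is tipped by more than 0.2 rad (angle between stand's own z axis and vertical above 0.2 rad).
It fails at once if the mug is knocked over or pushed more than 30 mm (distance of mug from where it was at the start of the episode above 0.03 m or angle between mug's own z axis and vertical above 0.4 rad).
It fails at once if the spice jar is knocked over or pushed more than 30 mm (distance of jar from where it was at the start of the episode above 0.03 m or angle between jar's own z axis and vertical above 0.4 rad).
It fails at once if the honey jar is knocked over or pushed more than 30 mm (distance of honey from where it was at the start of the episode above 0.03 m or angle between honey's own z axis and vertical above 0.4 rad).
It also fails if it takes over 38 s, if anything falls off the work surface, if the arm or the gripper's body presses on something with over 40 N, if the wrist force passes 120 N, or if a joint passes its speed limit or range.

## Working session

There is one attempt and no reset: what is moved stays moved. The work goes in short steps, Python scripts to look and compute and a shell command to move; the robot and the scene stay as the last step left them, time stands still between calls to the robot, and variables do not carry over. Pictures are saved under pics/ and viewed, at most 10 in all, crops included, and the job is handed in when it is done.

```bash
mkdir -p pics; cat > h.py <<'E'
import numpy as np, cv2
from plant import readout, read_camera, get_calibration, job, robot
def K(c):
    f=192/np.tan(np.radians(c["fovy"])/2); return np.array([[f,0,c["cx"]],[0,f,c["cy"]],[0,0,1.]])
def ray(c,uv):
    p=cv2.undistortPoints(np.array([[uv]],float),K(c),np.array(c["dist_coeffs"],float))[0,0]
    T=np.array(c["pose"]); return T[:3,3],T[:3,:3]@np.array([p[0],p[1],1])
def onz(c,uv,z):
    o,d=ray(c,uv); return o+d*(z-o[2])/d[2]
def proj(c,P):
    T=np.linalg.inv(np.array(c["pose"]));r,_=cv2.Rodrigues(T[:3,:3])
    return cv2.projectPoints(np.array(P,float).reshape(-1,3),r,T[:3,3],K(c),np.array(c["dist_coeffs"],float))[0].reshape(-1,2)
E
python3 - <<'E'
from h import *
for n in ("scene","top"):
    im=read_camera(n); cv2.imwrite(f"pics/{n}0.png",im[:,:,::-1]); c=get_calibration(n); print(n,c["fovy"],c["dist_coeffs"],np.round(c["pose"],3).tolist())
s=readout.read_state();print(s)
E
```

```text
scene 46.88328573264046 [0.03425992 0.         0.         0.         0.        ] [[0.889, -0.208, 0.407, 0.163], [-0.457, -0.375, 0.807, -1.074], [-0.015, -0.903, -0.429, 0.719], [0.0, 0.0, 0.0, 1.0]]
top 44.50158862910083 [-0.02404148  0.          0.          0.          0.        ] [[-0.028, -0.998, 0.063, 0.532], [-1.0, 0.027, -0.004, -0.204], [0.002, -0.063, -0.998, 1.44], [0.0, 0.0, 0.0, 1.0]]
{'t': 0.1, 'q': array([ 1.18757322e+00,  1.31059887e-01,  1.48915097e+00,  2.23427859e-05,
        1.52301528e+00, -8.54332897e-02]), 'dq': array([ 0.00013018, -0.00300527, -0.00094827,  0.00017517,  0.00064252,
       -0.0003482 ]), 'joint_torque': array([ 2.61050511e-03, -5.61344326e+01, -4.93096340e+01,  7.71627040e-02,
        2.91525229e-02, -8.46545618e-05]), 'tool_pos': array([0.1759614 , 0.57340323, 0.40381815]), 'orientation': array([-4.65982741e-01, -3.10643510e+00,  2.48728446e-03]), 'force': array([-0.20021668,  0.35075971,  0.38548762]), 'wrist_torque': array([-0.01510552,  0.0194404 , -0.0205346 ]), 'gripper_force': 0.0, 'opening': 0.09289226434155927}
```

View pics/scene0.png

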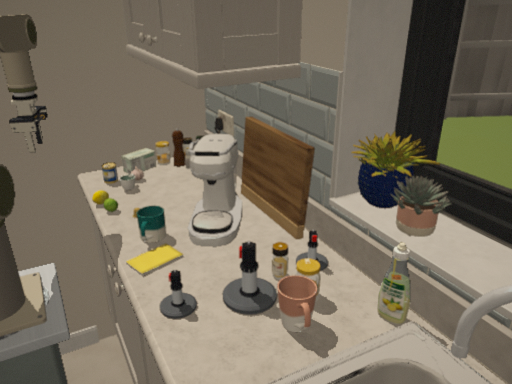

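View pics/top0.png

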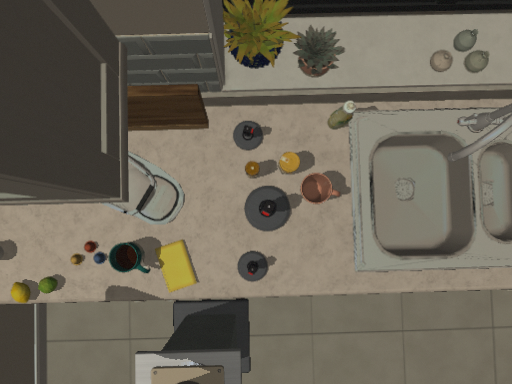

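The scene view shows three mast look-alikes, at (178,300), (250,285) and (312,258). In the top view they are at (253,266), (267,208) and (248,135). The one at top (267,208) / scene (250,285) has clearly the widest foot, so it is the largest and fits the description. I'll confirm with an enlarged crop and measure it.

```bash
python3 - <<'E'
from h import *
t=cv2.imread("pics/top0.png"); s=cv2.imread("pics/scene0.png"); c=get_calibration("top"); cs=get_calibration("scene")
a=cv2.resize(t[165:250,225:345],None,fx=4,fy=4,interpolation=3); b=cv2.resize(s[220:335,200:330],None,fx=3,fy=3,interpolation=3)
w=np.zeros((a.shape[0]+0,480+b.shape[1]-80,3),np.uint8)
h=max(a.shape[0],b.shape[0]); w=np.zeros((h,480+310,3),np.uint8); w[:a.shape[0],:480]=a; w[:b.shape[0],480:790]=b[:h,:310]; cv2.imwrite("pics/crop.png",w)
g=t.max(2); dark=cv2.morphologyEx((g<100).astype(np.uint8),cv2.MORPH_CLOSE,np.ones((7,7)))
for x,y in ((248,135),(267,208),(253,266)):
    m=dark.copy(); m[:,:x-30]=0;m[:,x+30:]=0;m[:y-30]=0;m[y+30:]=0
    cn=max(cv2.findContours(m,0,2)[0],key=cv2.contourArea); (u,v),r=cv2.minEnclosingCircle(cv2.convexHull(cn)); e=cv2.fitEllipse(cv2.convexHull(cn))
    print("foot",(u,v),r,e, onz(c,e[0],.018), "diam",np.linalg.norm(onz(c,(e[0][0]+r,v),.018)-onz(c,(e[0][0]-r,v),.018)))
hsv=cv2.cvtColor(t,cv2.COLOR_BGR2HSV); red=((hsv[...,0]<8)|(hsv[...,0]>172))&(hsv[...,1]>150)&(hsv[...,2]>90)
ys,xs=np.nonzero(red[190:226,250:286]); print("red",xs.mean()+250,ys.mean()+190,len(xs), onz(c,(xs.mean()+250,ys.mean()+190),.145))
hs=cv2.cvtColor(s,cv2.COLOR_BGR2HSV); rs=((hs[...,0]<8)|(hs[...,0]>172))&(hs[...,1]>150)&(hs[...,2]>90)
ys,xs=np.nonzero(rs[230:280,225:265]); print("reds",xs.mean()+225,ys.mean()+230,len(xs), onz(cs,(xs.mean()+225,ys.mean()+230),.134))
# corner
o1,d1=ray(c,(127,203)); o2,d2=ray(cs,(297,73)); A=np.stack([d1,-d2],1); k=np.linalg.lstsq(A,o2-o1,rcond=None)[0]; print("corner",o1+k[0]*d1,o2+k[1]*d2)
print("mug",onz(c,(316,187),.1),"honey",onz(c,(289,162),.095),"jar",onz(c,(252,169),.096))
E
```

```text
foot (251.6573486328125, 133.1468505859375) 19.051172256469727 ((250.6129913330078, 134.26138305664062), (28.296133041381836, 37.64767837524414), 77.61122131347656) [ 0.80306543 -0.20932034  0.018     ] diam 0.11670032931019553
foot (271.1490783691406, 205.31056213378906) 27.733095169067383 ((270.16204833984375, 206.57310485839844), (44.761207580566406, 54.22789764404297), 66.54317474365234) [ 0.5800571  -0.26250403  0.018     ] diam 0.16821933903659467
foot (256.5, 265.0) 19.448749542236328 ((255.1025848388672, 264.5784912109375), (29.29349708557129, 38.06520080566406), 70.50840759277344) [ 0.40677577 -0.21198774  0.018     ] diam 0.11705261840669845
red 265.0 213.26315789473685 19 [ 0.5577284  -0.24244725  0.145     ]
reds 240.47826086956522 251.52173913043478 23 [ 0.56042846 -0.24121628  0.134     ]
corner [0.57646824 0.03169115 0.54841001] [ 0.79089514 -0.11425925  0.5205575 ]
mug [ 0.6297551  -0.39214757  0.1       ] honey [ 0.70455485 -0.31752448  0.095     ] jar [ 0.68704273 -0.21022921  0.096     ]
```

View pics/crop.png

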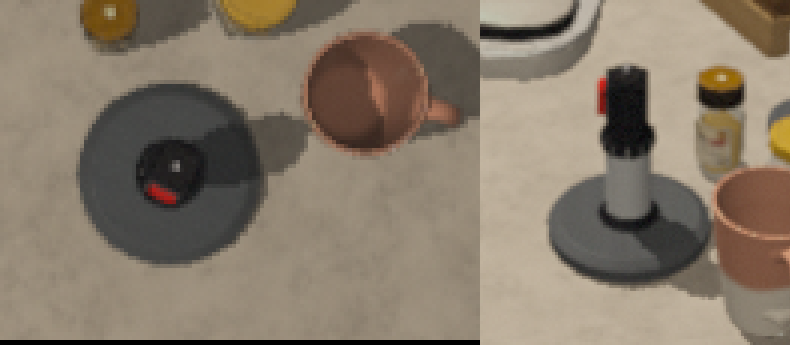

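The crop confirms it. The large stand's foot spans crop x 78–265 and y 82–264, centre about top (267.9,208.2). The red button is at top (265.5,213.5), on the robot-facing left side. Next I'll refine the position and check the cabinet corner, then move.

```bash
python3 - <<'E'
from h import *
c=get_calibration("top"); cs=get_calibration("scene")
print("foot",onz(c,(267.7,208.1),.018),"screw",onz(c,(269,206.5),.163),"red",onz(c,(265.5,213.5),.145))
print("scene foot", onz(cs,(200+(628-480)/3,220+224/3),.018),"head top",onz(cs,(200+(627-480)/3,220+70/3),.163))
o1,d1=ray(c,(127,203)); o2,d2=ray(cs,(205,80)); A=np.stack([d1,-d2],1); k=np.linalg.lstsq(A,o2-o1,rcond=None)[0]; print("corner",o1+k[0]*d1,o2+k[1]*d2)
T=np.array(get_calibration("wrist")["pose"]); s=readout.read_state(); R=cv2.Rodrigues(s["orientation"])[0]
print("wrist cam in tool", R.T@(T[:3,3]-s["tool_pos"]), (R.T@T[:3,:3]).round(2).tolist(), get_calibration("wrist")["fovy"])
E
python3 -m handwheel '[[2.2,-5.7,0,-0.17,0],[2.2,-5.7,0,-0.17,0],[2.2,-5.7,0,-0.17,0],[2.2,-5.7,0,-0.17,0],[2.2,-5.7,0,-0.17,0],[2.2,-5.7,0,-0.17,0],[2.2,-5.7,0,-0.17,0],[2.2,-5.7,0,-0.17,0],[2.2,-5.7,0,-0.17,0],[2.2,-5.7,0,-0.17,0]]' 25
```

```text
foot [ 0.57563587 -0.25490485  0.018     ] screw [ 0.57546621 -0.25333134  0.163     ] red [ 0.55703777 -0.24380688  0.145     ]
scene foot [ 0.56975641 -0.26699755  0.018     ] head top [ 0.57483391 -0.25965681  0.163     ]
corner [0.57890036 0.04461903 0.49939051] [0.60184598 0.03528539 0.49806741]
wrist cam in tool [0.07143052 0.00161281 0.01961028] [[0.0, -0.97, -0.26], [1.0, 0.0, 0.0], [-0.0, -0.26, 0.97]] 66.41491102219085
t: 1.35
tool_pos: [0.3961, 0.0016, 0.4047]
orientation: [2.646, 1.693, 0.001]
force: [1.7, 1.3, -0.0]
opening: 0.093
gripper_force: 0.0
```

```bash
python3 -m handwheel '[[2,-5.5,0,0,0],[3,-5.5,0,0,0],[4,-4.5,0,0,0],[4,-4.5,0,0,0],[3,-3.5,0,0,0],[2,-2,0,0,0],[0,0,0,0,0],[0,0,0,0,0]]'; python3 - <<'E'
from h import *
c=get_calibration("wrist"); im=read_camera("wrist"); s=readout.read_state()
cv2.imwrite("pics/w1.png",im[:,:,::-1]); np.save("w1.npy",c["pose"]); print(s["tool_pos"],cv2.Rodrigues(s["orientation"])[0].round(3).tolist())
print(proj(c,[[.5755,-.254,.163],[.5755,-.254,.134]]))
E
```

```text
t: 2.35
tool_pos: [0.5756, -0.2509, 0.4041]
orientation: [-2.641, -1.7, 0.001]
force: [-0.1, -0.6, 0.1]
opening: 0.0931
gripper_force: 0.0
[ 0.57556567 -0.25060966  0.40448578] [[0.414, 0.91, -0.001], [0.91, -0.414, 0.0], [0.0, -0.001, -1.0]]
[[256.1259025  216.8481742 ]
 [255.88138229 206.33995843]]
```

View pics/w1.png

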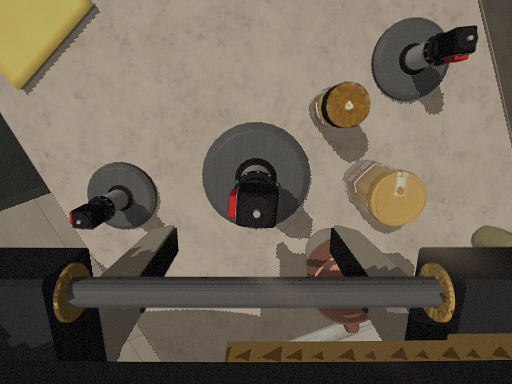

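The wrist view shows the large stand centred, with the head's top screw at (257,214) and the red button on the left at (233,203), between the open fingers. The mug and both jars are to the right and clear of the fingers. I'll enlarge this to measure the yaw.

```bash
python3 - <<'E'
from h import *
t=cv2.imread("pics/w1.png"); cv2.imwrite("pics/w1c.png",cv2.resize(np.clip(t[160:240,210:300].astype(float)*2.5,0,255).astype(np.uint8),None,fx=7,fy=7,interpolation=cv2.INTER_CUBIC))
E
```

```text
(no output)
```

View pics/w1c.png

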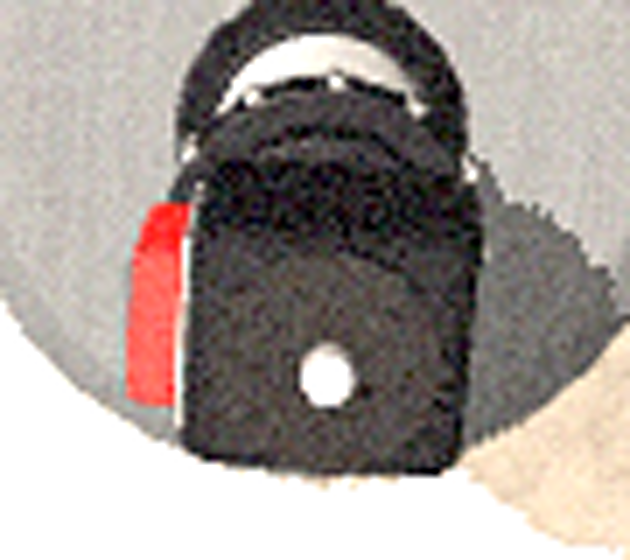

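The crop shows the head's top face: left edge (197,235)–(181,440), right edge (482,235)–(460,450), bottom edge (210,460)–(440,473). It is turned slightly relative to the tool.

```bash
python3 - <<'E'
from h import *
c=get_calibration("wrist"); c["pose"]=np.load("w1.npy")
p=lambda x,y,z=.154: onz(c,(210+x/7-.43,160+y/7-.43),z)
for a,b in (((197,235),(181,440)),((482,235),(460,450)),((210,460),(440,473))):
    d=p(*b)-p(*a); print(np.degrees(np.arctan2(d[1],d[0])),np.linalg.norm(d))
print("centre top", (p(197,235)+p(181,460)+p(482,235)+p(459,470))/4, "screw",p(328,377,.163))
s=readout.read_state(); y=cv2.Rodrigues(s["orientation"])[0][:,1]; print("tool y deg",np.degrees(np.arctan2(y[1],y[0])),s["tool_pos"])
E
```

```text
-119.57139746661107 0.02525683205627667
-118.8766284548216 0.026495300194077923
-27.87316374897618 0.02751363521757098
centre top [ 0.57721262 -0.25144776  0.154     ] screw [ 0.57689621 -0.25149131  0.163     ]
tool y deg -24.444269400770377 [ 0.57556567 -0.25060966  0.40448578]
```

```bash
python3 -m handwheel '[[0.1,-0.15,-1,-0.07,0],[0,0,-3,0,0],[0,0,-3,0,0],[0,0,-2,0,0.2],[0,0,-1.1,0,0.45],[0,0,0,0,0.5],[0,0,0,0,0.5],[0,0,0,0,0.5]]' 8; python3 - <<'E'
from h import *
im=read_camera("wrist"); s=readout.read_state()
cv2.imwrite("pics/w2.png",im[:,:,::-1]); print(s["tool_pos"],s["force"],s["opening"])
E
```

```text
t: 3.4
tool_pos: [0.5773, -0.253, 0.3051]
orientation: [2.698, 1.606, 0.001]
force: [-1.9, 0.9, 1.8]
opening: 0.0483
gripper_force: 1.1
[ 0.57717494 -0.25288253  0.30482582] [-2.33696942  0.79235137  1.28229762] 0.04753229254275777
```

View pics/w2.png

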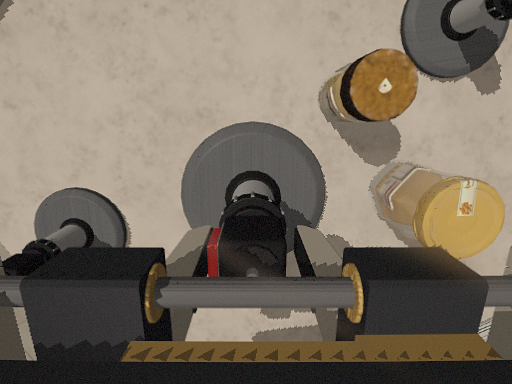

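The view shows the fingers on both sides of the head, with the left pad at the red button (212,250). The readout shows light contact as expected (the button side stands out further), and nothing else is near. Closing now.

```bash
python3 -m handwheel '[[0,0,-0.2,0,0.55],[0,0,0,0,0.6],[0,0,0,0,0.65],[0,0,0,0,0.7],[0,0,0,0,0.7],[0,0,0,0,0.7]]' 28
```

```text
t: 4.2
tool_pos: [0.577, -0.2527, 0.3016]
orientation: [-2.699, -1.607, 0.0]
force: [-1.7, 1.1, 0.3]
opening: 0.0339
gripper_force: 28.0
```

```bash
python3 -m handwheel '[[0,0,0.5,0,0.7],[0,0,1,0,0.7],[0,0,1,0,0.7],[0,0,0.8,0,0.7],[0,0,0.7,0,0.7],[0,0,0.5,0,0.7],[0,0,0.2,0,0.7],[0,0,0,0,0.7]]'
```

```text
t: 5.2
tool_pos: [0.5769, -0.2527, 0.3488]
orientation: [-2.699, -1.607, 0.0]
force: [-0.4, -0.2, -4.5]
opening: 0.0338
gripper_force: 28.0
```

Pulling takes 4.5 N, so the upper section is coming out. I'll carry on past the first stop.

```bash
python3 -m handwheel '[[0,0,0.4,0,0.7],[0,0,0.6,0,0.7],[0,0,0.8,0,0.7],[0,0,0.8,0,0.7],[0,0,0.8,0,0.7],[0,0,0.6,0,0.7],[0,0,0.3,0,0.7],[0,0,0,0,0.7]]'
```

```text
t: 6.2
tool_pos: [0.5769, -0.2527, 0.3919]
orientation: [-2.7, -1.607, 0.0]
force: [0.1, -0.6, -9.1]
opening: 0.0342
gripper_force: 28.0
```

```bash
python3 -m handwheel '[[0,0,0.2,0,0.7],[0,0,0.2,0,0.7],[0,0,0.1,0,0.7],[0,0,0,0,0.7],[0,0,0,0,0.7]]'; python3 -m handwheel '[[0,0,0.1,0,0.7],[0,0,0,0,0.7],[0,0,0,0,0.7]]'
```

```text
t: 6.82
tool_pos: [0.5769, -0.2528, 0.3967]
orientation: [-2.699, -1.607, 0.0]
force: [0.4, 0.5, -9.4]
opening: 0.0342
gripper_force: 28.0
t: 7.2
tool_pos: [0.5769, -0.2528, 0.3978]
orientation: [-2.699, -1.607, 0.0]
force: [-0.4, -0.6, -9.1]
opening: 0.0339
gripper_force: 28.0
```

```bash
for i in 1; do python3 -m handwheel '[[0,0,0.15,0,0.7],[0,0,0,0,0.7],[0,0,0,0,0.7]]'; done; python3 -m handwheel '[[0,0,0.1,0,0.7],[0,0,0,0,0.7],[0,0,0,0,0.7]]'; python3 -m handwheel '[[0,0,0.1,0,0.7],[0,0,0,0,0.7],[0,0,0,0,0.7]]'
```

```text
t: 7.58
tool_pos: [0.5769, -0.2527, 0.3993]
orientation: [-2.699, -1.607, 0.0]
force: [-1.0, 0.2, -9.4]
opening: 0.0343
gripper_force: 28.0
t: 7.95
tool_pos: [0.5769, -0.2528, 0.4003]
orientation: [-2.699, -1.607, 0.0]
force: [-0.7, 0.5, -9.2]
opening: 0.0338
gripper_force: 28.0
t: 8.32
tool_pos: [0.5769, -0.2527, 0.4012]
orientation: [-2.699, -1.607, 0.0]
force: [-1.1, 0.6, -9.1]
opening: 0.0334
gripper_force: 28.0
```

```bash
python3 -m handwheel '[[0,0,0.1,0,0.7],[0,0,0,0,0.7],[0,0,0,0,0.7],[0,0,0,0,0.7]]'; python3 - <<'E'
from h import *
c=get_calibration("scene"); im=read_camera("scene"); cv2.imwrite("pics/s3.png",cv2.resize(im[170:330,180:330,::-1],None,fx=3.7,fy=3.7,interpolation=cv2.INTER_CUBIC))
print(((proj(c,[[.5765,-.2525,z] for z in (.018,.1,.16,.21,.212,.234,.263)])-[180,170])*3.7).round())
E
```

```text
t: 8.82
tool_pos: [0.5769, -0.2527, 0.4019]
orientation: [-2.699, -1.607, 0.0]
force: [0.3, -0.2, -12.8]
opening: 0.0339
gripper_force: 28.0
[[256. 447.]
 [254. 347.]
 [253. 270.]
 [251. 202.]
 [251. 200.]
 [251. 169.]
 [250. 128.]]
```

View pics/s3.png

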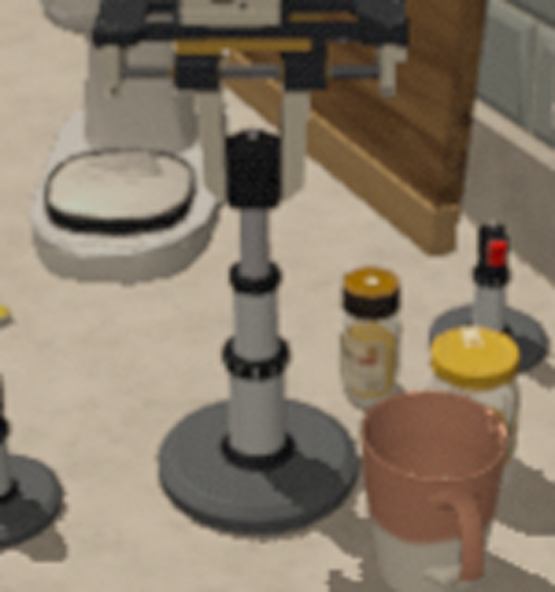

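The picture shows both sections out: lower collar at (255,275), head at (252,170), in line with the positions predicted for full extension. The pull rose from 9 to 12.8 N, so the second stop is reached, and this is still below the 20 N that would lift the stand. I'll hold briefly and hand in.

```bash
python3 -m handwheel '[[0,0,0,0,0.7],[0,0,0,0,0.7],[0,0,0,0,0.7],[0,0,0,0,0.7],[0,0,0,0,0.7],[0,0,0,0,0.7],[0,0,0,0,0.7]]' && python3 -c "from plant import job; print(job.close_job())"
```

```text
t: 9.75
tool_pos: [0.5769, -0.2527, 0.402]
orientation: [-2.699, -1.607, 0.0]
force: [-0.3, -1.6, -16.9]
opening: 0.0337
gripper_force: 28.0
the job is handed in; nothing more can be done
None
```

The job is handed in with the arm holding the head about 100 mm up at the second stop, at rest, button squeezed and foot still on the worktop; the pull had crept from 12.8 to 16.9 N (about 20 N lifts the stand), and no verdict came back.

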